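Clamp the whetstone in its cam holder

ROBOT

A 6-joint arm with a two-finger parallel gripper is mounted at the origin on the work surface. World frame = base frame: x ahead of the robot, y to its left, z up, the work surface at z = 0. Lengths are in m, angles in rad, forces in N, time in s.
With the tool pointing down it reaches from about 0.25 to 0.775 m from the base axis. Payload 4 kg.
Tool frame: the origin (TCP) lies midway between the tips of the shut fingers; the grasp point (between the pads) lies 19 mm behind it; z points along the fingers, y is the line along which they close (so a half turn about z gives the same grasp; the last joint's range is limited). The gripper opens to 85 mm and grips with 20 to 120 N. Pads are 22 mm wide; open, the fingers measure 114 mm over their backs; the gripper's body (76 mm by 85 mm) begins 54 mm behind the grasp point. The pads swing forward as they close: fully open they stand 13 mm farther back than shut.
Start: joints at [-1.409, 0.087, 1.371, -0, 1.684, -0.103], TCP at [0.144, -0.531, 0.231] pointing down, gripper open.
Joint ranges: [-3.1, 3.1], [-0.76, 2.03], [0.27, 2.55], [-1.08, 4.22], [0.17, 2.65], [-2.57, 2.57]. Speed limits (rad/s): [2.79, 2.79, 3.14, 3.14, 3.14, 3.14].

INTERFACE

Orientations are given as a unit quaternion [w, x, y, z].
In Python, from bench import * gives the robot as it stands.
- The arm moves only by the tool servo_tool, never from a script. Its arguments are lists of equal length, an entry for each row: "translation": the shift along the world's x, y, z in cm, a list of three; "dr": the turn, a rotation vector about the world's x, y, z in degrees, a list of three; "grip": the finger opening in cm, from 0 to 8.54. A call has 1 to 10 rows; each row is the pose to reach, as a shift and turn from the pose commanded when the call began; what a row does not reach only later rows make up. A row lasts 1/12 s, in which the tool goes at most 41.7 mm and 7.16 degrees, less where a joint would pass 70% of its speed; a pose out of reach is approached as far as the arm can. A call with a gripper value outside its range is refused whole. The fingers move at their own pace and stop on an object; "newtons" is the grip in N (left out, the last holds). Time passes only in rows, so rows that repeat a pose let the fingers close. It gives the time, the measured TCP pose, the force, the opening and the grip force at its end, in the units of the state.
- sense(): the state, without advancing time (a new reading comes with each control period).
- camera(name): name is "side" or "top"; returns a dict with "color" (480x640x3 uint8, red, green, blue), "z_map" (480x640 float32, m along the optical axis (not along the pixel's ray), 0 where there is no reading), "fx", "fy", "cx", "cy" (pixels), "world_from_camera" (4x4, takes a point from camera to world coordinates). Camera axes: x right, y down, z forward; pixel columns grow to the right and rows downward; lengths in m; the calibration is good to about 2 mm. A picture is of the moment at which its call begins.
- hand_in(): hands the job in; it is judged then, once.
The state is a dict: "clock": time; "qpos": joint angles; "joint_velocities": joint speeds; "tau": joint torques, N m; "eef_pos": TCP position; "tool_rot": TCP orientation; "ft_force": force on the tool from outside, world axes, zero at the start; "moment": the same for the moment, N m; "grip_width": finger opening in m; "gripper_force": force on a finger pad.
Only numpy, scipy, OpenCV 4.12 (cv2) and the standard library are available. Lean on these libraries where they do the work, as an engineer would, in place of code of your own. Each camera call takes 0.05 s, during which the arm holds its last target. There are 200 camera calls.

TASK

Set up for sharpening the cleavers: lay the long whetstone (do not drop it) on the bed of the steel holder, between the fixed stop and the jaw, and let go of it. Then turn the holder's cam lever just far enough that the jaw takes up the play and holds the stone snugly against the stop, without overrunning, for an overtightened stone cracks; leave the lever there, and leave the short stone and the oil bottle where they are.

Things in the scene. Friction and masses are not known exactly. Their poses are not given: they have to be found in the camera images.
- stone_center (a point): centre (half-way up) of the long whetstone, a grey block 160 x 55 x 30 mm, 0.4 to 0.8 kg, lying flat on the table; x runs along its length, y across its width, z up. It is the longer of two grey stones. Either end may go to the stop.
- stone: the same long whetstone; origin at the centre of its underside, same axes.
- short_stone: the other grey whetstone, 115 x 50 x 24 mm, not needed; origin at the centre of its underside. The two stones may lie in either order.
- bed: the whetstone holder, fixed to the table: a steel bed plate 84 mm wide (x), 12 mm thick, long axis along its y (y = -104 to 196 mm), z up. Origin at table height under the stone's place. The stop's face is at y = -86 mm; the jaw, a steel plate 66 mm wide, top 37 mm above the table, faces it from about y = 83 to 91 mm at the start. The sides are open.
- seat (a point): where the long stone's centre goes when it is laid down: bed x = 0, y = -1 mm, 27 mm above the table, the stone's length along the bed's y. There it goes in freely, with 4.5 mm or more at either end. The jaw's rod is set with a screw, so the play left beside the stone differs by several millimetres from day to day and is not told.
- stop: the fixed stop, a steel bar 70 mm wide, 14 mm thick, its top 38 mm above the table; origin at the middle of its face that looks to the stone (bed +y), on the bed plate.
- pivot (a point): point on the vertical axis of the cam lever, 68 mm above the table, at bed x = 0, y = 150 mm. At the grip, 70 mm from this axis, the lever takes about 8 N running free (constant friction; less may show once the lever stands still). It stays where it is left in the right range, and can be turned back.
- knob (a point): centre of the lever's upright black round grip, 18 mm diameter, from 46 to 90 mm above the table, 70 mm from the pivot axis; a flat arm 14 mm wide (38 to 46 mm above the table) joins it to the pivot. The grip does not spin on the arm.
- lever (a joint): cam lever angle: 0 open, arm pointing to the bed's -x; turns clockwise from above (by the bed's +y), up to 2.5 rad; starts at 0 to 0.15. Drives the spring-backed jaw (20 N/mm) 9 mm per rad. Play used up (at 1.2 to 1.9 rad), the force at the grip grows 2.3 N per 0.1 rad. Snug: about 5 N above running free, 0.2 rad past contact (38 N on the stone; 15 to 60 is right; 85 cracks it).
- oil: a small closed oil bottle, 48 mm diameter, 120 mm tall, standing beside the holder, to be left alone; origin at the centre of its foot.
Not all that is in view belongs to the job. Leave any purple, red or turquoise look-alike of the stone alone.

How it is judged:
On the way, in this order (a step that is already met when the one before it is completed fails the run):
1. the long stone lies flat on the bed between stop and jaw, let go, not yet clamped (x of stone_center in the frame of bed between -0.014 and 0.014 m and z of stone_center in the frame of bed between 0.024 and 0.03 m and angle between the x axis of stone and the y axis of bed, either way round below 0.08 rad and angle between stone's own z axis and vertical below 0.06 rad and y of stone_center in the frame of bed between -0.009 and 0.012 m and contact force between the fingers and stone below 0.3 N and linear speed of stone below 0.02 m/s), for 0.2 s.
2. the cam lever has driven the jaw home: the stone is held against the stop with 15 to 60 N (contact force between stop and stone between 15 and 60 N and value of joint lever above 0.8 rad), for 0.2 s.
At the end, for the whole second after the job is handed in: The long stone lies flat on the bed (its middle within 14 mm of the bed's midline, within 0.08 rad of lengthwise), its end against the stop, held by the jaw so that 15 to 60 N act between stone and stop; stone and lever are at rest, all released (x of stone_center in the frame of bed between -0.014 and 0.014 m and z of stone_center in the frame of bed between 0.024 and 0.03 m and angle between the x axis of stone and the y axis of bed, either way round below 0.08 rad and angle between stone's own z axis and vertical below 0.06 rad and y of stone_center in the frame of bed between -0.0095 and -0.003 m and contact force between stop and stone between 15 and 60 N and velocity of joint lever between -0.05 and 0.05 rad/s and linear speed of stone below 0.01 m/s); the robot touches nothing.
It fails at once if the stone is squeezed with more than 85 N (it cracks) (contact force between stop and stone above 85 N).
It fails at once if the stone is dropped (it comes down near the table or the bed faster than 0.7 m/s) (height (world z) of stone_center below 0.045 m and linear speed of stone above 0.7 m/s).
It fails at once if the short stone is moved by more than 30 mm (distance of short_stone from where it was at the start of the episode above 0.03 m).
It fails at once if the oil bottle is moved by more than 30 mm or knocked over (distance of oil from where it was at the start of the episode above 0.03 m or angle between oil's own z axis and vertical above 0.4 rad).
It also fails if it takes over 64 s, if anything falls off the work surface, if the arm or the gripper's body presses on something with over 40 N, if the wrist force passes 120 N, or if a joint passes its speed limit or range.

## Working session

There is one attempt and no reset: what is moved stays moved. The work goes in short steps, Python scripts to look and compute and a tool call to move; the robot and the scene stay as the last step left them, time stands still between calls to the robot, and variables do not carry over. Pictures are saved under pics/ and viewed, at most 10 in all, crops included, and the job is handed in when it is done.

Besides the shell and the picture viewer there is one more tool, called after "Call:" as name(argument=value, ...) on one line, values as JSON. servo_tool: Moves the arm, as the interface text tells. Its arguments: {"type":"object","properties":{"translation":{"type":"array","items":{"type":"array","items":{"type":"number"}}},"dr":{"type":"array","items":{"type":"array","items":{"type":"number"}}},"grip":{"type":"array","items":{"type":"number"}},"newtons":{"type":"number"}},"required":["translation","dr","grip"]}

```bash
ls; mkdir -p pics; python3 - <<'E'
from bench import *
import cv2,numpy as np
for n in ("top","side"):
    c=camera(n); np.savez(f"{n}0.npz",**c); cv2.imwrite(f"pics/{n}0.png",c["color"][:,:,::-1])
    print(n,c["fx"],c["cx"],c["cy"],np.round(c["world_from_camera"],3).tolist())
print(sense())
E
```

```text
pics
top 463.86935313196886 322.75882420531127 242.23306621536048 [[-0.019, -0.978, 0.209, 0.296], [-1.0, 0.02, 0.002, -0.098], [-0.006, -0.209, -0.978, 1.133], [0.0, 0.0, 0.0, 1.0]]
side 527.6987425701316 321.79482410349124 234.3258320643333 [[-0.929, -0.184, 0.321, 0.124], [-0.37, 0.488, -0.79, 0.947], [-0.011, -0.853, -0.522, 0.723], [0.0, 0.0, 0.0, 1.0]]
{'clock': 0.1, 'qpos': array([-1.40906180e+00,  8.79291424e-02,  1.37211025e+00,  3.38294411e-05,
        1.68360954e+00, -1.03106473e-01]), 'joint_velocities': array([ 3.41143208e-04, -1.03344906e-04, -2.16962069e-03, -3.77987773e-04,
        1.20509679e-03, -8.51825077e-05]), 'tau': array([ 1.45497943e-03, -3.53013575e+01, -3.14219177e+01, -1.15537537e-04,
        7.98890891e-03,  2.23487183e-05]), 'eef_pos': array([ 0.14389604, -0.53037958,  0.2302263 ]), 'tool_rot': array([-1.02819278e-03,  9.91244437e-01,  1.32035635e-01, -1.33327326e-05]), 'ft_force': array([ 0.52868999, -0.30133516,  0.02383357]), 'moment': array([-0.01596079,  0.00696705, -0.02848415]), 'gripper_force': 0.0, 'grip_width': 0.085447493928683}
```

View pics/top0.png

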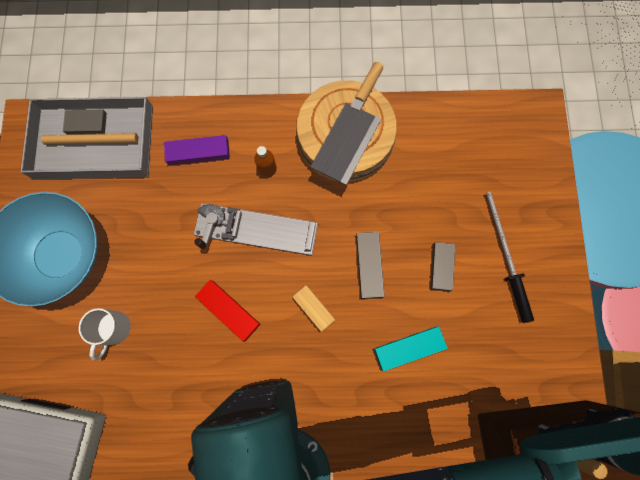

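View pics/side0.png

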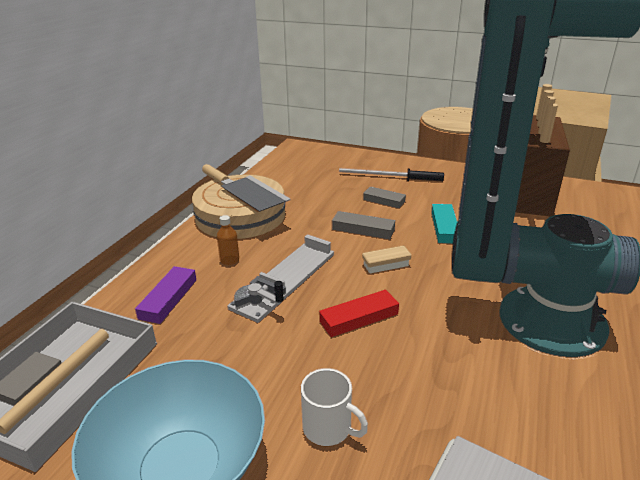

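Top view: the grey blocks are at (370,265), which looks longest, (443,267), which is shorter, and a dark block in the tray at (84,120). The holder runs from (195,225) to (316,238), with the stop at the right end and the black grip at about (203,240). The bottle is at (264,160). The purple, red and turquoise blocks are decoys. Next I measure the stones and confirm with a crop.

```bash
cat > h.py <<'E'
import numpy as np,cv2
def cloud(c):
    z=c["z_map"].astype(float); v,u=np.mgrid[:z.shape[0],:z.shape[1]]
    p=np.stack([(u-c["cx"])/c["fx"]*z,(v-c["cy"])/c["fy"]*z,z],-1)
    T=c["world_from_camera"]; w=p@T[:3,:3].T+T[:3,3]; w[z==0]=np.nan
    return w
def ray(c,uv,h):
    T=c["world_from_camera"]; uv=np.atleast_2d(uv).astype(float)
    d=np.c_[(uv[:,0]-c["cx"])/c["fx"],(uv[:,1]-c["cy"])/c["fy"],np.ones(len(uv))]@T[:3,:3].T
    return T[:3,3]+d*((h-T[2,3])/d[:,2])[:,None]
def rect(xy):
    (c,s,a)=cv2.minAreaRect((xy*1000).astype(np.float32)); 
    if s[0]<s[1]: s=s[::-1]; a+=90
    return np.round(c,1),np.round(s,1),round(a%180,1)
E
python3 - <<'E'
from h import *
c=dict(np.load("top0.npz")); w=cloud(c); col=c["color"].astype(int)
sat=col.max(2)-col.min(2)
for name,(u0,u1,v0,v1),h in (("long",(350,392,225,305),(.02,.04)),("short",(425,465,235,300),(.015,.035)),("tray",(55,110,100,140),(.01,.06)),("bed",(190,325,200,262),(.004,.02)),("stop",(300,325,210,262),(.028,.05)),("jaw?",(190,300,195,262),(.028,.04)),("knob",(190,220,225,255),(.05,.1))):
    m=np.zeros(sat.shape,bool); m[v0:v1,u0:u1]=1
    m&=(sat<40)&(w[...,2]>h[0])&(w[...,2]<h[1])
    v,u=np.where(m); p=w[m]
    print(name,len(p),rect(p[:,:2]),"z med",np.median(p[:,2]).round(4), "px",rect(np.c_[u,v]/1000))
im=c["color"][190:310,185:475,::-1]
# side crops too
s=dict(np.load("side0.npz"))["color"][180:330,215:420,::-1]
a=cv2.resize(im,(790,327),interpolation=cv2.INTER_CUBIC); b=cv2.resize(s,(360,263),interpolation=cv2.INTER_CUBIC)
out=np.zeros((592,790,3),np.uint8); out[:327]=a; out[327:590,:360]=b
cv2.imwrite("pics/crop1.png",out)
E
```

```text
long 1481 (array([ 475.6, -208.2]), array([159.3,  54.8]), 2.2) z med 0.0295 px (array([369.7, 265. ]), array([65.5, 23.1]), 85.8)
short 972 (array([ 469. , -385.5]), array([114.2,  49.7]), 172.7) z med 0.0233 px (array([442.6, 266.4]), array([47. , 21.1]), 93.2)
tray 1388 (array([878.1, 527.4]), array([157.8,  79.5]), 89.8) z med 0.0249 px (array([ 82. , 116.5]), array([54., 33.]), 0.0)
bed 2835 (array([574.3,  71.5]), array([299.2,  85. ]), 78.9) z med 0.0117 px (array([255.4, 228.9]), array([120. ,  32.9]), 9.5)
stop 168 (array([548.2, -64.8]), array([69.7, 13.9]), 169.0) z med 0.0371 px (array([309.8, 235.7]), array([28.4,  6. ]), 100.6)
jaw? 546 (array([591.2, 153.5]), array([100.6,  96.4]), 101.3) z med 0.0329 px (array([220.6, 220.9]), array([41.3, 37.2]), 170.5)
knob 76 (array([544.7, 189.9]), array([53.3, 15.4]), 175.7) z med 0.0842 px (array([201. , 236.8]), array([21.6, 10.6]), 101.3)
```

View pics/crop1.png

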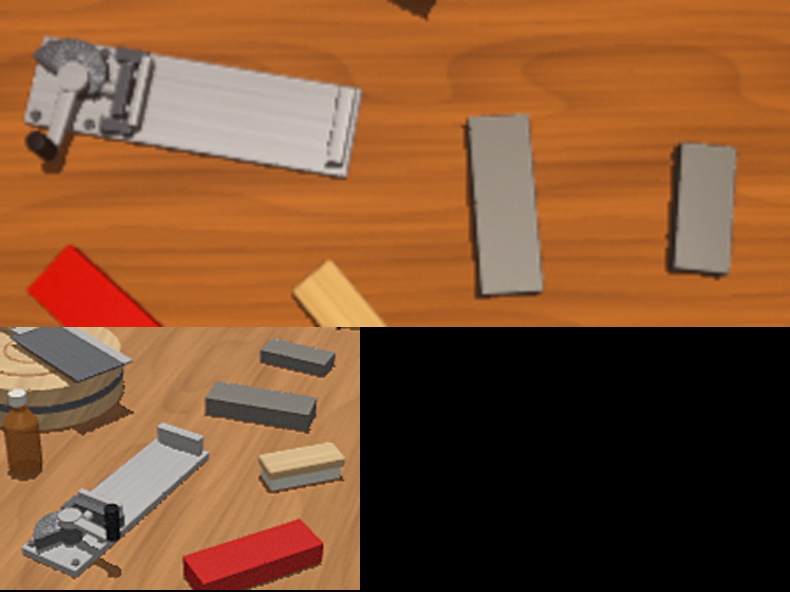

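The crop confirms the long stone: the block at top (370,265) measures 159x55 mm, and the other at (443,267) measures 114x50. The tray block at (84,120) and the purple, red and turquoise blocks are left alone. The lever arm points to bed -x with its black grip at the front left. Moving above the stone now.

Call:
servo_tool(translation=[[1.5,1.5,0],[4.5,4.5,0],[8,8,0],[11.5,11,0],[15,14.5,0],[18.5,18,0],[22,21.5,-1],[25.5,25,-3],[28.5,28,-5],[31,30,-7]], dr=[[0,0,0],[0,0,-1],[0,0,-3],[0,0,-5],[0,0,-7],[0,0,-9],[0,0,-11],[0,0,-12],[0,0,-13],[0,0,-13]], grip=[8.54,8.54,8.54,8.54,8.54,8.54,8.54,8.54,8.54,8.54])

```text
clock: 0.93
eef_pos: [0.423, -0.2588, 0.1824]
tool_rot: [0.001, 1.0, 0.019, 0.001]
ft_force: [1.6, -0.6, -0.2]
grip_width: 0.0854
gripper_force: 0.0
```

Call:
servo_tool(translation=[[1.2,1.2,-1],[2.2,2.2,-2.5],[2.2,2.2,-4],[2.2,2.2,-5],[2.2,2.2,-5],[2.2,2.2,-5]], dr=[[0,0,0],[0,0,0],[0,0,0],[0,0,0],[0,0,0],[0,0,0]], grip=[8.54,8.54,8.54,8.54,8.54,8.54])

```text
clock: 1.43
eef_pos: [0.4429, -0.2385, 0.1314]
tool_rot: [-0.0, 1.0, 0.019, -0.001]
ft_force: [-0.4, -0.5, 0.7]
grip_width: 0.0853
gripper_force: 0.0
```

```bash
python3 - <<'E'
from bench import *
from h import *
from scipy.spatial.transform import Rotation as R
s=sense(); q=s["tool_rot"]; print(s["clock"],s["eef_pos"],"tool y heading",np.degrees(np.arctan2(*R.from_quat(q[[1,2,3,0]]).as_matrix()[[1,0],1])),R.from_quat(q[[1,2,3,0]]).as_matrix()[:,2],s["ft_force"])
E
```

```text
1.4333 [ 0.44292897 -0.23852206  0.13144844] tool y heading -87.86141373217517 [-1.62950889e-03  8.36973407e-04 -9.99998322e-01] [-0.43005738 -0.5115528   0.69714422]
```

Call:
servo_tool(translation=[[1.5,1.5,0],[3,2.8,-1],[3.3,3,-3.5],[3.3,3,-6],[3.3,3,-8],[3.3,3,-9.5],[3.3,3,-11],[3.3,3,-12],[3.3,3,-12.8],[3.3,3,-12.9]], dr=[[0,0,0],[0,0,0],[0,0,0],[0,0,0],[0,0,0],[0,0,0],[0,0,0],[0,0,0],[0,0,0],[0,0,0]], grip=[8.54,8.54,8.54,8.54,8.54,8.54,8.54,8.54,8.54,8.54])

```text
clock: 2.27
eef_pos: [0.476, -0.2087, 0.0024]
tool_rot: [-0.0, 1.0, 0.019, -0.001]
ft_force: [-0.3, 0.1, -0.3]
grip_width: 0.0851
gripper_force: 0.0
```

Call:
servo_tool(translation=[[0,0,0],[0,0,0],[0,0,0],[0,0,0],[0,0,0],[0,0,0],[0,0,0],[0,0,0],[0,0,0],[0,0,0]], dr=[[0,0,0],[0,0,0],[0,0,0],[0,0,0],[0,0,0],[0,0,0],[0,0,0],[0,0,0],[0,0,0],[0,0,0]], grip=[8.54,7,6.5,6,5.5,5,5,5,5,5], newtons=60)

```text
clock: 3.1
eef_pos: [0.4775, -0.2099, 0.0048]
tool_rot: [0.002, 1.0, 0.019, 0.001]
ft_force: [-2.0, -3.1, 5.6]
grip_width: 0.0539
gripper_force: 65.3
```

Call:
servo_tool(translation=[[0,0,0.5],[0,0,1.5],[0,0,3],[0,0,5],[0,0,7],[0,0,9],[0,0,10],[0,0,10],[0,0,10]], dr=[[0,0,0],[0,0,0],[0,0,0],[0,0,0],[0,0,0],[0,0,0],[0,0,0],[0,0,0],[0,0,0]], grip=[5,5,5,5,5,5,5,5,5])

```text
clock: 3.85
eef_pos: [0.4764, -0.2082, 0.1028]
tool_rot: [-0.0, 1.0, 0.019, -0.0]
ft_force: [-0.1, 0.6, -4.2]
grip_width: 0.0538
gripper_force: 64.3
```

```bash
cat > st.py <<'E'
from bench import *
from h import *
from scipy.spatial.transform import Rotation as R
def st():
    s=sense(); q=s["tool_rot"]; M=R.from_quat(q[[1,2,3,0]]).as_matrix()
    print(round(s["clock"],2),"eef mm",(s["eef_pos"]*1000).round(1),"yhead",np.degrees(np.arctan2(M[1,1],M[0,1])).round(2),"z",M[:,2].round(4),"F",s["ft_force"].round(1),"M",s["moment"].round(2),"grip",s["grip_width"].round(4),s["gripper_force"])
    return s
E
python3 - <<'E'
from st import *
st()
for n in("top","side"):
    c=camera(n); np.savez(f"{n}1.npz",**c)
c=dict(np.load("top1.npz"));s=dict(np.load("side1.npz"))
cv2.imwrite("pics/lift.png",np.hstack([cv2.resize(c["color"][180:360,280:460,::-1],(400,400)),cv2.resize(s["color"][130:290,290:450,::-1],(400,400))]))
E
```

```text
Traceback (most recent call last):
  File "st.py", line 6, in st
    print(round(s["clock"],2),"eef mm",(s["eef_pos"]*1000).round(1),"yhead",np.degrees(np.arctan2(M[1,1],M[0,1])).round(2),"z",M[:,2].round(4),"F",s["ft_force"].round(1),"M",s["moment"].round(2),"grip",s["grip_width"].round(4),s["gripper_force"])
                                                                                                                                                                                                          ^^^^^^^^^^^^^^^^^^^^^
AttributeError: 'float' object has no attribute 'round'
```

Call:
servo_tool(translation=[[0.4,1,0],[1.3,3.3,0],[2.2,5.7,0],[3.1,8,0],[4,10.4,0],[5,13,0],[6,15.5,0],[7,18,0],[8,20.8,0],[8.6,22.4,0]], dr=[[0,0,3],[0,0,10],[0,0,17],[0,0,24],[0,0,31],[0,0,38],[0,0,45],[0,0,52],[0,0,59],[0,0,66]], grip=[5,5,5,5,5,5,5,5,5,5])

```text
clock: 4.68
eef_pos: [0.5616, 0.0187, 0.1003]
tool_rot: [-0.002, 0.826, 0.564, -0.001]
ft_force: [-0.1, 0.3, -4.3]
grip_width: 0.0537
gripper_force: 64.3
```

Call:
servo_tool(translation=[[0.2,0.6,0],[0.4,1,0],[0.4,1,0],[0.4,1,0],[0.4,1,0]], dr=[[0,0,6],[0,0,10.8],[0,0,10.8],[0,0,10.8],[0,0,10.8]], grip=[5,5,5,5,5])

```text
clock: 5.1
eef_pos: [0.5656, 0.0252, 0.1016]
tool_rot: [-0.001, 0.772, 0.635, -0.001]
ft_force: [-0.0, -0.3, -4.3]
grip_width: 0.0537
gripper_force: 64.3
```

```bash
sed -i 's/s\["grip_width"\].round(4)/s["grip_width"]/' st.py
python3 - <<'E'
from st import *
st()
for n in("top","side"):
    c=camera(n); np.savez(f"{n}1.npz",**c)
c=dict(np.load("top1.npz"));s=dict(np.load("side1.npz"))
cv2.imwrite("pics/lift.png",np.hstack([cv2.resize(c["color"][150:310,180:340,::-1],(400,400)),cv2.resize(s["color"][150:330,220:400,::-1],(400,400))]))
E
```

```text
5.1 eef mm [565.6  25.2 101.6] yhead -11.15 z [-2.9e-03 -1.0e-04 -1.0e+00] F [-0.  -0.3 -4.3] M [ 0.03 -0.   -0.02] grip 0.05371484842361363 64.34823274612427
```

View pics/lift.png

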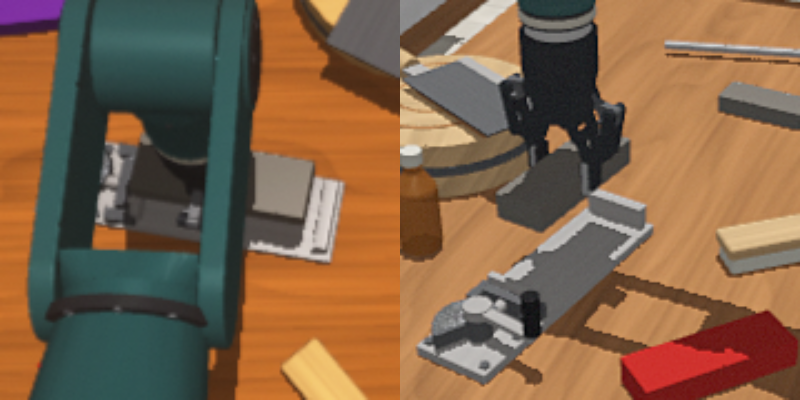

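The stone is held above the bed (top crop, right end at about (310,185); side crop, held level). Next I measure it in the bed frame.

```bash
cat >> h.py <<'E'
O=np.array([565.8,26.4])/1000; th=np.radians(79.0)
ey=np.array([np.cos(th),np.sin(th)]); ex=np.array([ey[1],-ey[0]])
def tobed(p): q=p[...,:2]-O; return np.stack([q@ex,q@ey,p[...,2]],-1)
E
python3 - <<'E'
from h import *
for n in("top","side"):
    c=dict(np.load(n+"1.npz")); w=cloud(c); b=tobed(w); col=c["color"].astype(int)
    sat=col.max(2)-col.min(2)
    if n=="top":
        m=(sat<30)&(abs(b[...,0])<.06)&(b[...,1]>-.12)&(b[...,1]<-.03)&(b[...,2]>.09)&(b[...,2]<.15)&(col.sum(2)>200)
    else:
        m=(sat<30)&(abs(b[...,0])<.06)&(abs(b[...,1])<.12)&(b[...,2]>.085)&(b[...,2]<.14)
    p=b[m]*1000; print(n,len(p),np.percentile(p,[0,2,50,98,100],axis=0).round(1).tolist())
    if n=="top":
        zt=np.median(p[:,2]); t=p[abs(p[:,2]-zt)<4]
        print(zt,[np.round(x,1) for x in cv2.minAreaRect(t[:,:2].astype(np.float32))])
        # slope of top along y, x
        A=np.c_[t[:,0],t[:,1],np.ones(len(t))]; print(np.linalg.lstsq(A,t[:,2],rcond=None)[0])
    else:
        print("low edge by y bin:")
        for y in range(-90,90,20):
            k=p[(p[:,1]>y)&(p[:,1]<y+20)]
            if len(k)>5: print(y,len(k),k.min(0).round(1),k.max(0).round(1))
E
```

```text
top 515 [[-27.4, -81.1, 95.9], [-26.0, -80.6, 118.6], [0.1, -57.3, 126.2], [24.5, -32.2, 130.2], [26.5, -30.3, 132.0]]
126.22282840856225 [array([ -0.5, -55.6]), array([50.5, 53.9]), np.float64(89.9)]
[-4.98328091e-03 -5.80968277e-03  1.26051491e+02]
side 1258 [[-40.8, -80.9, 97.5], [-38.0, -71.6, 101.2], [-11.5, 29.0, 125.7], [30.1, 79.4, 136.9], [42.3, 81.6, 139.9]]
low edge by y bin:
-90 28 [-27.6 -80.9 101.5] [-15.1 -71.2 128.7]
-70 49 [-28.3 -69.5  99.4] [  9.  -50.3 129.3]
-50 60 [-27.8 -49.5  98.7] [ 26.8 -30.4 129.3]
-30 76 [-27.8 -30.  101.5] [ 30.4 -10.1 137.8]
-10 229 [-40.8  -9.9  97.5] [ 42.3   9.7 139.9]
10 203 [-33.5  10.   97.9] [ 32.1  29.9 139.6]
30 168 [-28.3  30.  100.8] [ 27.   49.9 130.1]
50 184 [-28.4  50.  100. ] [ 28.1  70.  129.8]
70 261 [-27.4  70.   99.6] [ 30.2  81.6 129.8]
```

Call:
servo_tool(translation=[[0,0,-1],[0,0,-2.5],[0,0,-4],[0,0,-5.3],[0,0,-6.3],[0,0,-7],[0,0,-7.5],[0,0,-7.8],[0,0,-8],[0,0,-8]], dr=[[0,0,0],[0,0,0],[0,0,0],[0,0,0],[0,0,0],[0,0,0],[0,0,0],[0,0,0],[0,0,0],[0,0,0]], grip=[5,5,5,5,5,5,5,5,5,5])

```text
clock: 6.03
eef_pos: [0.5668, 0.0254, 0.0233]
tool_rot: [0.0, 0.772, 0.636, 0.0]
ft_force: [-0.3, -0.2, -4.6]
grip_width: 0.0539
gripper_force: 64.4
```

Call:
servo_tool(translation=[[0,0,-0.1],[0,0,-0.2],[0,0,-0.25],[0,0,-0.3],[0,0,-0.3]], dr=[[0,0,0],[0,0,0],[0,0,0],[0,0,0],[0,0,0]], grip=[5,5,5,5,5])

```text
clock: 6.45
eef_pos: [0.5666, 0.0255, 0.0202]
tool_rot: [0.0, 0.772, 0.636, 0.0]
ft_force: [0.1, 0.4, -4.6]
grip_width: 0.0538
gripper_force: 64.4
```

Call:
servo_tool(translation=[[0,0,-0.1],[0,0,-0.2],[0,0,-0.2]], dr=[[0,0,0],[0,0,0],[0,0,0]], grip=[5,5,5])

```text
clock: 6.7
eef_pos: [0.5664, 0.0255, 0.0179]
tool_rot: [-0.0, 0.772, 0.636, -0.0]
ft_force: [-0.4, -0.1, -5.0]
grip_width: 0.0539
gripper_force: 64.4
```

Call:
servo_tool(translation=[[0,0,-0.1],[0,0,-0.15],[0,0,-0.15]], dr=[[0,0,0],[0,0,0],[0,0,0]], grip=[5,5,5])

```text
clock: 6.95
eef_pos: [0.5667, 0.0255, 0.017]
tool_rot: [0.0, 0.772, 0.636, 0.0]
ft_force: [-1.4, -0.0, -2.2]
grip_width: 0.0537
gripper_force: 64.5
```

Call:
servo_tool(translation=[[0,0,-0.05],[0,0,-0.1],[0,0,-0.1]], dr=[[0,0,0],[0,0,0],[0,0,0]], grip=[5,5,5])

```text
clock: 7.2
eef_pos: [0.5667, 0.0255, 0.0169]
tool_rot: [0.0, 0.772, 0.636, 0.0]
ft_force: [-4.1, 0.2, 5.6]
grip_width: 0.0538
gripper_force: 65.4
```

Call:
servo_tool(translation=[[0,0,0],[0,0,0],[0,0,0],[0,0,0],[0,0,0],[0,0,0],[0,0,0],[0,0,0],[0,0,0]], dr=[[0,0,0],[0,0,0],[0,0,0],[0,0,0],[0,0,0],[0,0,0],[0,0,0],[0,0,0],[0,0,0]], grip=[5.4,5.6,6,6.5,7,7.5,8,8.2,8.2])

```text
clock: 7.95
eef_pos: [0.5666, 0.0255, 0.0156]
tool_rot: [0.0, 0.772, 0.636, 0.0]
ft_force: [-0.8, -0.3, -0.2]
grip_width: 0.0822
gripper_force: 0.0
```

Call:
servo_tool(translation=[[0,0,0.5],[0,0,1.5],[0,0,3],[0,0,5],[0,0,7.5],[0,0,10],[0,0,12],[0,0,13],[0,0,13]], dr=[[0,0,0],[0,0,0],[0,0,0],[0,0,0],[0,0,0],[0,0,0],[0,0,0],[0,0,0],[0,0,0]], grip=[8.2,8.2,8.2,8.2,8.2,8.2,8.2,8.2,8.2])

```text
clock: 8.7
eef_pos: [0.5686, 0.0254, 0.15]
tool_rot: [0.003, 0.772, 0.636, 0.003]
ft_force: [0.3, 0.4, 0.5]
grip_width: 0.0821
gripper_force: 0.0
```

```bash
python3 - <<'E'
from st import *
st()
for n in("top","side"):
    c=camera(n); np.savez(f"{n}2.npz",**c)
    w=cloud(c); b=tobed(w); col=c["color"].astype(int); sat=col.max(2)-col.min(2)
    m=(sat<30)&(abs(b[...,0])<.045)&(abs(b[...,1])<.084)&(b[...,2]>.037)&(b[...,2]<.05)
    p=b[m]*1000; print(n,len(p),np.percentile(p,[0,1,50,99,100],axis=0).round(1).tolist(),[np.round(x,1) for x in cv2.minAreaRect(p[:,:2].astype(np.float32))])
    m=(abs(b[...,0]+.07)<.04)&(abs(b[...,1]-.15)<.06)&(b[...,2]>.075)&(b[...,2]<.1)
    p=b[m]*1000; print(" knob",len(p),np.percentile(p,[2,50,98],axis=0).round(1).tolist())
s=dict(np.load("side2.npz"));c=dict(np.load("top2.npz"))
cv2.imwrite("pics/laid.png",np.hstack([cv2.resize(c["color"][150:310,180:340,::-1],(400,400)),cv2.resize(s["color"][200:330,220:350,::-1],(400,400))]))
E
```

```text
8.7 eef mm [568.6  25.4 150. ] yhead -11.03 z [ 7.8e-03 -5.0e-04 -1.0e+00] F [0.3 0.4 0.5] M [-0.   -0.04 -0.02] grip 0.08208204939327661 0.0
top 832 [[-27.6, -80.4, 37.1], [-26.4, -79.3, 37.5], [0.4, -34.4, 41.6], [27.6, 78.1, 46.5], [28.8, 80.2, 49.0]] [array([ 0.7, -0.2]), array([ 55.8, 160.8]), np.float64(0.4)]Traceback (most recent call last):
  File "<stdin>", line 9, in <module>
    return _quantile_unchecked(
        a, q, axis, out, overwrite_input, method, keepdims, weights)
    return _ureduce(a,
                    func=_quantile_ureduce_func,
    ...<5 lines>...
                    overwrite_input=overwrite_input,
                    method=method)
    r = func(a, **kwargs)
    result = _quantile(arr,
                       quantiles=q,
    ...<2 lines>...
                       out=out,
                       weights=wgt)
    slices_having_nans = np.isnan(arr[-1, ...])
                                  ~~~^^^^^^^^^
IndexError: index -1 is out of bounds for axis 0 with size 0
```

```bash
python3 - <<'E'
from st import *
for n in("top0","side0","side2"):
    c=dict(np.load(n+".npz")) if n!="side2" else camera("side")
    b=tobed(cloud(c)); col=c["color"].astype(int)
    m=(col.max(2)<60)&(abs(b[...,0]+.07)<.035)&(abs(b[...,1]-.15)<.05)&(b[...,2]>.05)&(b[...,2]<.1)
    p=b[m]*1000; t=p[p[:,2]>86]
    print(n,len(p),np.percentile(p,[2,50,98],axis=0).round(1).tolist(),"top",len(t),t.mean(0) if len(t) else 0)
    v,u=np.where(m); k=p[:,2]>86
    if n=="side2": np.savez("side2.npz",**c)
    m=(col[...,0]-col[...,2]>40)&(b[...,2]>.05)&(b[...,2]<.11)&(abs(b[...,0]-.13)<.1)&(abs(b[...,1]-.1)<.1)
    print(" oil",b[m].mean(0)*1000 if m.any() else 0)
    # pivot cap: grey points near pivot 55..75 high
    m=(abs(b[...,0])<.02)&(abs(b[...,1]-.15)<.02)&(b[...,2]>.06)&(b[...,2]<.08)
    print(" pivot",m.sum(),b[m].mean(0)*1000 if m.any() else 0)
s=dict(np.load("side2.npz"))
cv2.imwrite("pics/laid.png",cv2.resize(s["color"][200:330,210:360,::-1],(750,600),interpolation=cv2.INTER_CUBIC)[:600])
E
```

```text
top0 64 [[-78.0, 146.6, 51.7], [-71.7, 151.2, 86.8], [-63.8, 161.5, 92.4]] top 33 [-70.20420795 154.22110664  89.256095  ]
 oil [153.10371866  44.61404252  78.26077122]
 pivot 0 0
side0 156 [[-78.3, 151.4, 51.1], [-73.5, 160.5, 75.4], [-63.7, 165.1, 91.6]] top 40 [-71.45154373 156.96509933  89.6502603 ]
 oil [153.57633865  59.34344978  74.65792551]
 pivot 0 0
side2 157 [[-78.9, 150.4, 50.5], [-74.0, 160.3, 75.3], [-64.4, 164.8, 91.0]] top 41 [-70.51558722 156.88778386  89.33188893]
 oil [153.78885479  59.14399211  74.53542464]
 pivot 0 0
```

View pics/laid.png

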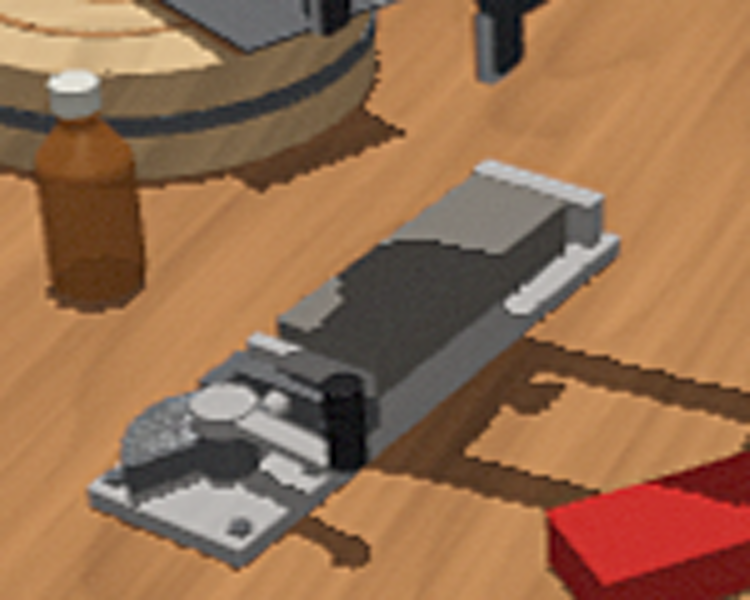

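The stone lies on the bed between stop and jaw (crop (430,270)). The lever grip stands at (345,420), at bed (-70,156) mm, so the lever is at about 0.09 rad. I'll go above the grip and take it tangentially.

Call:
servo_tool(translation=[[-0.2,1,0],[-0.7,3,0],[-1.2,5,0],[-1.6,7,0],[-2,9,0],[-2.5,11,0],[-3,13,0],[-3.4,14.6,0],[-3.7,15.8,0],[-3.8,16.4,0]], dr=[[0,0,4],[0,0,11],[0,0,18],[0,0,25],[0,0,32],[0,0,39],[0,0,46],[0,0,53],[0,0,60],[0,0,67]], grip=[8,7,6,5,5,5,5,5,5,5])

```text
clock: 9.63
eef_pos: [0.5266, 0.1908, 0.1428]
tool_rot: [-0.002, 0.289, 0.957, -0.001]
ft_force: [-0.4, 0.0, -0.3]
grip_width: 0.0502
gripper_force: 0.0
```

Call:
servo_tool(translation=[[-0.1,0.3,0],[-0.1,0.3,0],[-0.1,0.3,0],[-0.1,0.3,0],[-0.1,0.3,0],[-0.1,0.3,0]], dr=[[0,0,7],[0,0,14],[0,0,18],[0,0,18],[0,0,18],[0,0,18]], grip=[5,5,5,5,5,5])

```text
clock: 10.13
eef_pos: [0.527, 0.1922, 0.1443]
tool_rot: [-0.001, 0.14, 0.99, -0.0]
ft_force: [-0.2, 0.3, -0.2]
grip_width: 0.0502
gripper_force: 0.0
```

```bash
python3 -c "
from st import *
s=st(); print(tobed(s['eef_pos'])*1000)"
```

```text
10.13 eef mm [527.  192.2 144.3] yhead 73.87 z [-2.4e-03 -5.0e-04 -1.0e+00] F [-0.2  0.3 -0.2] M [0.01 0.01 0.  ] grip 0.050188296294457445 0.0
[-69.77399435 155.38108942 144.25799023]
```

Descend 9 cm (TCP to ~54 mm), then close lightly.

Call:
servo_tool(translation=[[0,0,-1],[0,0,-2.5],[0,0,-4.2],[0,0,-6],[0,0,-7.5],[0,0,-8.5],[0,0,-9],[0,0,-9],[0,0,-9]], dr=[[0,0,0],[0,0,0],[0,0,0],[0,0,0],[0,0,0],[0,0,0],[0,0,0],[0,0,0],[0,0,0]], grip=[5,5,5,5,5,5,5,5,5])

```text
clock: 10.88
eef_pos: [0.5278, 0.1925, 0.0558]
tool_rot: [0.0, 0.14, 0.99, 0.0]
ft_force: [-0.9, 1.2, 0.3]
grip_width: 0.0498
gripper_force: 0.0
```

Call:
servo_tool(translation=[[0,0,0],[0,0,0],[0,0,0],[0,0,0],[0,0,0],[0,0,0],[0,0,0],[0,0,0],[0,0,0],[0,0,0]], dr=[[0,0,0],[0,0,0],[0,0,0],[0,0,0],[0,0,0],[0,0,0],[0,0,0],[0,0,0],[0,0,0],[0,0,0]], grip=[4,3,2.5,2.2,2,1.8,1.6,1.5,1.5,1.5], newtons=30)

```text
clock: 11.72
eef_pos: [0.5275, 0.1911, 0.0564]
tool_rot: [0.0, 0.14, 0.99, -0.001]
ft_force: [-1.4, -4.7, 4.3]
grip_width: 0.0168
gripper_force: 29.1
```

```bash
python3 -c "
from st import *
s=st(); print(tobed(s['eef_pos'])*1000)
import math
b=tobed(s['eef_pos'])*1000; t0=math.atan2(b[1]-150,-b[0])
P=O+ey*.15
for d in range(0,131,5):
    t=t0+math.radians(d); 
    q=.07*(-ex*math.cos(t)+ey*math.sin(t)); q0=.07*(-ex*math.cos(t0)+ey*math.sin(t0)); print(d,round(t,3),((q-q0)*100).round(2),'tan',(ex*math.sin(t)+ey*math.cos(t)).round(2))
"
```

```text
11.72 eef mm [527.5 191.1  56.4] yhead 73.95 z [-1.0e-04 -2.6e-03 -1.0e+00] F [-1.4 -4.7  4.3] M [-0.77  0.28  0.01] grip 0.016759755556229904 29.117326140403748
[-68.99176    154.34622874  56.4291801 ]
0 0.063 [0. 0.] tan [0.25 0.97]
5 0.15 [0.18 0.58] tan [0.34 0.94]
10 0.237 [0.41 1.15] tan [0.42 0.91]
15 0.325 [0.69 1.69] tan [0.49 0.87]
20 0.412 [1.01 2.21] tan [0.57 0.82]
25 0.499 [1.38 2.7 ] tan [0.64 0.77]
30 0.587 [1.79 3.15] tan [0.7  0.71]
35 0.674 [2.24 3.57] tan [0.76 0.65]
40 0.761 [2.72 3.94] tan [0.82 0.58]
45 0.848 [3.23 4.27] tan [0.86 0.51]
50 0.936 [3.77 4.56] tan [0.9  0.43]
55 1.023 [4.33 4.8 ] tan [0.94 0.35]
60 1.11 [4.92 4.98] tan [0.96 0.27]
65 1.197 [5.51 5.12] tan [0.98 0.18]
70 1.285 [6.12 5.2 ] tan [1.   0.09]
75 1.372 [6.73 5.23] tan [1.   0.01]
80 1.459 [7.34 5.21] tan [ 1.   -0.08]
85 1.546 [7.94 5.14] tan [ 0.99 -0.17]
90 1.634 [8.54 5.01] tan [ 0.97 -0.25]
95 1.721 [9.12 4.83] tan [ 0.94 -0.34]
100 1.808 [9.69 4.6 ] tan [ 0.91 -0.42]
105 1.896 [10.23  4.32] tan [ 0.87 -0.49]
110 1.983 [10.75  4.  ] tan [ 0.82 -0.57]
115 2.07 [11.24  3.63] tan [ 0.77 -0.64]
120 2.157 [11.69  3.22] tan [ 0.71 -0.7 ]
125 2.245 [12.1   2.77] tan [ 0.65 -0.76]
130 2.332 [12.48  2.29] tan [ 0.58 -0.82]
```

Call:
servo_tool(translation=[[0.18,0.58,0],[0.41,1.15,0],[0.69,1.69,0],[1.01,2.21,0],[1.38,2.7,0],[1.79,3.15,0],[2.24,3.57,0],[2.72,3.94,0],[3.23,4.27,0],[3.23,4.27,0]], dr=[[0,0,-5],[0,0,-10],[0,0,-15],[0,0,-20],[0,0,-25],[0,0,-30],[0,0,-35],[0,0,-40],[0,0,-45],[0,0,-45]], grip=[1.5,1.5,1.5,1.5,1.5,1.5,1.5,1.5,1.5,1.5])

```text
clock: 12.55
eef_pos: [0.5612, 0.2328, 0.0564]
tool_rot: [0.002, 0.509, 0.861, -0.002]
ft_force: [0.9, -7.8, 3.3]
grip_width: 0.0169
gripper_force: 29.3
```

```bash
cat >> st.py <<'E'
def lev():
    import math
    s=st(); b=tobed(s["eef_pos"])*1000; t=math.atan2(b[1]-150,-b[0]); r=math.hypot(b[0],b[1]-150)
    tan=ex*math.sin(t)+ey*math.cos(t); rad=-ex*math.cos(t)+ey*math.sin(t); f=s["ft_force"][:2]
    print("lever",round(t,3),"r",round(r,1),"Ftan",(f@tan).round(2),"Frad",(f@rad).round(2))
E
python3 -c "
from st import *
lev()"
```

```text
12.55 eef mm [561.2 232.8  56.4] yhead 28.75 z [ 0.0016 -0.0047 -1.    ] F [ 0.9 -7.8  3.3] M [-1.07 -0.03 -0.14] grip 0.016877819360001545 29.317316114902496
lever 0.867 r 67.8 Ftan -3.04 Frad -7.26
```

```bash
python3 -c "
from h import *
import math
r=6.8
def rad(t): return -ex*math.cos(t)+ey*math.sin(t)
t0=.867
for d in range(0,76,3):
    t=t0+math.radians(d); print(d,round(t,3),(r*(rad(t)-rad(t0))-0.15*rad(t)).round(2))
"
```

```text
0 0.867 [ 0.07 -0.13]
3 0.919 [0.38 0.03]
6 0.972 [0.7  0.18]
9 1.024 [1.02 0.31]
12 1.076 [1.35 0.42]
15 1.129 [1.69 0.51]
18 1.181 [2.02 0.59]
21 1.234 [2.37 0.65]
24 1.286 [2.71 0.69]
27 1.338 [3.06 0.72]
30 1.391 [3.41 0.72]
33 1.443 [3.76 0.71]
36 1.495 [4.1  0.68]
39 1.548 [4.45 0.63]
42 1.6 [4.79 0.56]
45 1.652 [5.13 0.47]
48 1.705 [5.46 0.37]
51 1.757 [5.79 0.25]
54 1.809 [6.11 0.11]
57 1.862 [ 6.42 -0.04]
60 1.914 [ 6.72 -0.21]
63 1.967 [ 7.02 -0.39]
66 2.019 [ 7.3 -0.6]
69 2.071 [ 7.58 -0.81]
72 2.124 [ 7.84 -1.04]
75 2.176 [ 8.09 -1.28]
```

Call:
servo_tool(translation=[[0.38,0.03,0],[0.7,0.18,0],[1.02,0.31,0],[1.35,0.42,0]], dr=[[0,0,-3],[0,0,-6],[0,0,-9],[0,0,-12]], grip=[1.5,1.5,1.5,1.5])

```text
clock: 12.88
eef_pos: [0.573, 0.2378, 0.0564]
tool_rot: [0.0, 0.596, 0.803, -0.002]
ft_force: [-3.6, -5.4, 5.5]
grip_width: 0.0169
gripper_force: 29.6
```

```bash
python3 -c "
from st import *
lev()"
```

```text
12.88 eef mm [573.  237.8  56.4] yhead 16.84 z [-0.0014 -0.0032 -1.    ] F [-3.6 -5.4  5.5] M [-0.77  0.5   0.29] grip 0.016873277140085935 29.61043417453766
lever 1.056 r 67.6 Ftan -5.13 Frad -3.94
```

Call:
servo_tool(translation=[[0.17,0.05,0],[0.34,0.09,0],[0.5,0.13,0],[0.67,0.17,0]], dr=[[0,0,-1.5],[0,0,-3],[0,0,-4.5],[0,0,-6]], grip=[1.5,1.5,1.5,1.5])

```text
clock: 13.22
eef_pos: [0.5797, 0.2395, 0.0564]
tool_rot: [0.001, 0.637, 0.771, -0.002]
ft_force: [-2.6, -5.0, 4.6]
grip_width: 0.017
gripper_force: 29.6
```

```bash
python3 -c "
from st import *
lev()"
```

```text
13.22 eef mm [579.7 239.5  56.4] yhead 10.93 z [-0.0012 -0.0031 -1.    ] F [-2.6 -5.   4.6] M [-0.79  0.48  0.34] grip 0.017049522293081296 29.571689665317535
lever 1.159 r 67.5 Ftan -3.61 Frad -4.27
```

```bash
cat >> st.py <<'E'
    T=-(f@tan)*.07+s["moment"][2]; print("F at grip equiv",(T/.07).round(2))
E
python3 -c "
from st import *
lev()"
```

```text
13.22 eef mm [579.7 239.5  56.4] yhead 10.93 z [-0.0012 -0.0031 -1.    ] F [-2.6 -5.   4.6] M [-0.79  0.48  0.34] grip 0.017049522293081296 29.571689665317535
lever 1.159 r 67.5 Ftan -3.61 Frad -4.27
F at grip equiv 8.51
```

Call:
servo_tool(translation=[[0.17,0.03,0],[0.34,0.06,0],[0.51,0.07,0],[0.68,0.08,0]], dr=[[0,0,-1.5],[0,0,-3],[0,0,-4.5],[0,0,-6]], grip=[1.5,1.5,1.5,1.5])

```text
clock: 13.55
eef_pos: [0.5866, 0.2407, 0.0564]
tool_rot: [0.0, 0.676, 0.737, -0.001]
ft_force: [-2.3, -3.6, 4.6]
grip_width: 0.0174
gripper_force: 29.5
```

```bash
python3 -c "
from st import *
lev()"
```

```text
13.55 eef mm [586.6 240.7  56.4] yhead 4.94 z [-9.0e-04 -2.4e-03 -1.0e+00] F [-2.3 -3.6  4.6] M [-0.61  0.52  0.41] grip 0.01742132680504031 29.541245698928833
lever 1.262 r 67.5 Ftan -2.73 Frad -3.26
F at grip equiv 8.56
```

Call:
servo_tool(translation=[[0.17,0.01,0],[0.35,0.02,0],[0.52,0.02,0],[0.7,0.02,0]], dr=[[0,0,-1.5],[0,0,-3],[0,0,-4.5],[0,0,-6]], grip=[1.5,1.5,1.5,1.5])

```text
clock: 13.88
eef_pos: [0.5936, 0.241, 0.0564]
tool_rot: [0.0, 0.714, 0.701, -0.001]
ft_force: [-3.6, -4.2, 4.7]
grip_width: 0.0169
gripper_force: 29.5
```

```bash
python3 -c "
from st import *
lev()"
```

```text
13.88 eef mm [593.6 241.   56.4] yhead -1.05 z [-8.0e-04 -2.1e-03 -1.0e+00] F [-3.6 -4.2  4.7] M [-0.56  0.51  0.46] grip 0.016936505315371386 29.516506791114807
lever 1.367 r 67.4 Ftan -3.62 Frad -4.2
F at grip equiv 10.2
```

Call:
servo_tool(translation=[[0.17,0,0],[0.35,-0.01,0]], dr=[[0,0,-1.5],[0,0,-3]], grip=[1.5,1.5])

```text
clock: 14.05
eef_pos: [0.5971, 0.241, 0.0564]
tool_rot: [0.001, 0.732, 0.682, -0.001]
ft_force: [-2.5, -5.2, 4.2]
grip_width: 0.017
gripper_force: 29.5
```

```bash
python3 -c "
from st import *
lev()"
```

```text
14.05 eef mm [597.1 241.   56.4] yhead -4.04 z [-7.e-04 -2.e-03 -1.e+00] F [-2.5 -5.2  4.2] M [-0.52  0.53  0.46] grip 0.016977429473696484 29.511052072048187
lever 1.419 r 67.4 Ftan -2.28 Frad -5.31
F at grip equiv 8.8
```

Call:
servo_tool(translation=[[0.17,-0.01,0],[0.35,-0.03,0]], dr=[[0,0,-1.5],[0,0,-3]], grip=[1.5,1.5])

```text
clock: 14.22
eef_pos: [0.5998, 0.2411, 0.0564]
tool_rot: [-0.0, 0.749, 0.662, -0.001]
ft_force: [-4.8, -3.0, 4.8]
grip_width: 0.0168
gripper_force: 29.7
```

```bash
python3 -c "
from st import *
lev()"
```

```text
14.22 eef mm [599.8 241.1  56.4] yhead -7.07 z [-0.0026 -0.0014 -1.    ] F [-4.8 -3.   4.8] M [-0.44  0.61  0.26] grip 0.01681597744803017 29.725104868412018
lever 1.459 r 67.6 Ftan -4.53 Frad -3.38
F at grip equiv 8.23
```

Call:
servo_tool(translation=[[0.17,-0.02,0],[0.35,-0.05,0]], dr=[[0,0,-1.5],[0,0,-3]], grip=[1.5,1.5])

```text
clock: 14.38
eef_pos: [0.6033, 0.2406, 0.0564]
tool_rot: [-0.0, 0.766, 0.642, -0.001]
ft_force: [-4.6, -3.1, 3.8]
grip_width: 0.0169
gripper_force: 29.7
```

```bash
python3 -c "
from st import *
lev()"
```

```text
14.38 eef mm [603.3 240.6  56.4] yhead -10.05 z [-0.0024 -0.0013 -1.    ] F [-4.6 -3.1  3.8] M [-0.37  0.71  0.28] grip 0.016904930277586938 29.68754231929779
lever 1.511 r 67.6 Ftan -4.16 Frad -3.65
F at grip equiv 8.17
```

Call:
servo_tool(translation=[[0.17,-0.03,0],[0.34,-0.07,0]], dr=[[0,0,-1.5],[0,0,-3]], grip=[1.5,1.5])

```text
clock: 14.55
eef_pos: [0.6068, 0.2401, 0.0564]
tool_rot: [-0.0, 0.783, 0.622, -0.001]
ft_force: [-4.7, -1.7, 5.1]
grip_width: 0.0174
gripper_force: 29.7
```

```bash
python3 -c "
from st import *
lev()"
```

```text
14.55 eef mm [606.8 240.1  56.4] yhead -13.04 z [-0.0023 -0.001  -1.    ] F [-4.7 -1.7  5.1] M [-0.34  0.67  0.38] grip 0.01736004660501844 29.689513742923737
lever 1.562 r 67.6 Ftan -4.35 Frad -2.52
F at grip equiv 9.71
```

Call:
servo_tool(translation=[[0.17,-0.03,0],[0.34,-0.08,0]], dr=[[0,0,-1.5],[0,0,-3]], grip=[1.5,1.5])

```text
clock: 14.72
eef_pos: [0.6101, 0.2394, 0.0564]
tool_rot: [-0.0, 0.799, 0.602, -0.001]
ft_force: [-4.7, -0.9, 4.8]
grip_width: 0.0172
gripper_force: 29.7
```

```bash
python3 -c "
from st import *
lev()"
```

```text
14.72 eef mm [610.1 239.4  56.4] yhead -16.03 z [-2.5e-03 -9.0e-04 -1.0e+00] F [-4.7 -0.9  4.8] M [-0.28  0.67  0.36] grip 0.017182513675514016 29.7047621011734
lever 1.612 r 67.6 Ftan -4.39 Frad -1.99
F at grip equiv 9.5
```

Call:
servo_tool(translation=[[0.17,-0.05,0],[0.33,-0.1,0]], dr=[[0,0,-1.5],[0,0,-3]], grip=[1.5,1.5])

```text
clock: 14.88
eef_pos: [0.6132, 0.2386, 0.0564]
tool_rot: [-0.001, 0.814, 0.581, -0.001]
ft_force: [-5.3, -1.9, 4.6]
grip_width: 0.0171
gripper_force: 29.7
```

```bash
python3 -c "
from st import *
lev()"
```

```text
14.88 eef mm [613.2 238.6  56.4] yhead -19.01 z [-2.7e-03 -7.0e-04 -1.0e+00] F [-5.3 -1.9  4.6] M [-0.24  0.77  0.47] grip 0.01710221184845697 29.709139466285706
lever 1.661 r 67.6 Ftan -4.51 Frad -3.31
F at grip equiv 11.22
```

Call:
servo_tool(translation=[[0.16,-0.06,0],[0.32,-0.12,0]], dr=[[0,0,-1.5],[0,0,-3]], grip=[1.5,1.5])

```text
clock: 15.05
eef_pos: [0.6157, 0.2377, 0.0564]
tool_rot: [-0.001, 0.829, 0.559, -0.002]
ft_force: [-6.8, -0.8, 6.9]
grip_width: 0.017
gripper_force: 29.9
```

```bash
python3 -c "
from st import *
lev()"
```

```text
15.05 eef mm [615.7 237.7  56.4] yhead -22.02 z [-4.5e-03 -3.0e-04 -1.0e+00] F [-6.8 -0.8  6.9] M [-0.14  1.01  0.38] grip 0.016954941158389757 29.902118146419525
lever 1.699 r 67.4 Ftan -6.16 Frad -2.92
F at grip equiv 11.57
```

Call:
servo_tool(translation=[[0.11,-0.05,0],[0.22,-0.09,0]], dr=[[0,0,-1],[0,0,-2]], grip=[1.5,1.5])

```text
clock: 15.22
eef_pos: [0.6177, 0.2369, 0.0564]
tool_rot: [-0.001, 0.839, 0.545, -0.002]
ft_force: [-7.3, -1.0, 6.6]
grip_width: 0.0168
gripper_force: 29.9
```

```bash
python3 -c "
from st import *
lev()
c=camera('side'); np.savez('side3.npz',**c)
cv2.imwrite('pics/clamp.png',cv2.resize(c['color'][200:330,210:360,::-1],(690,598),interpolation=cv2.INTER_CUBIC))"
```

```text
15.22 eef mm [617.7 236.9  56.4] yhead -23.98 z [-4.6e-03 -2.0e-04 -1.0e+00] F [-7.3 -1.   6.6] M [-0.16  1.06  0.41] grip 0.016832948038660582 29.91760790348053
lever 1.732 r 67.4 Ftan -6.52 Frad -3.52
F at grip equiv 12.4
```

View pics/clamp.png

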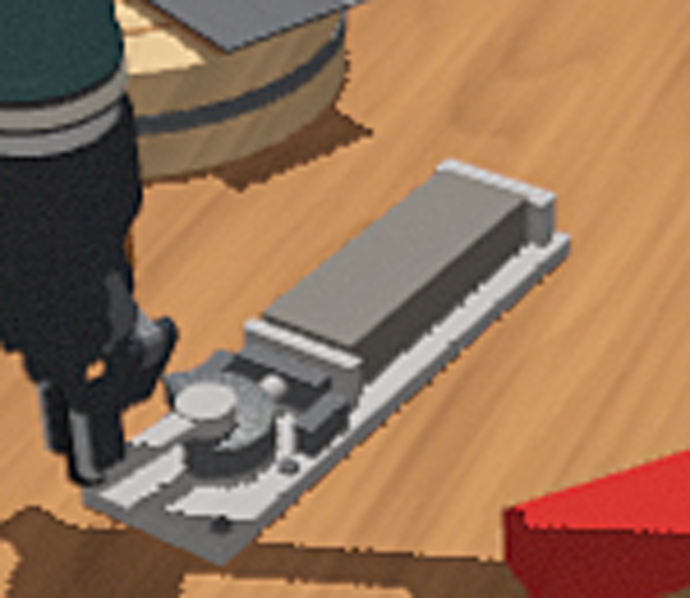

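The jaw is home on the stone and the stone is against the stop (crop (300,340) and (540,210)). The grip force is about 4–4.5 N above running free, about 0.18 rad past contact, so roughly 33–36 N. I'll release and back off.

Call:
servo_tool(translation=[[0,0,0],[0,0,0],[0,0,0],[0,0,0],[0,0,0],[0,0,0],[0,0,0],[0,0,0]], dr=[[0,0,0],[0,0,0],[0,0,0],[0,0,0],[0,0,0],[0,0,0],[0,0,0],[0,0,0]], grip=[1.8,2,2.5,3,3.5,4,4.5,4.5])

```text
clock: 15.93
eef_pos: [0.62, 0.2366, 0.0555]
tool_rot: [0.0, 0.839, 0.544, 0.0]
ft_force: [0.4, 0.3, 0.1]
grip_width: 0.045
gripper_force: 0.0
```

Call:
servo_tool(translation=[[0,0,0.5],[0,0,1.5],[0,0,3],[0,0,5],[0,0,7.5],[0,0,10],[0,0,12],[0,0,13],[0,0,13],[0,0,13]], dr=[[0,0,0],[0,0,0],[0,0,0],[0,0,0],[0,0,0],[0,0,0],[0,0,0],[0,0,0],[0,0,0],[0,0,0]], grip=[4.5,4.5,4.5,4.5,4.5,4.5,4.5,4.5,4.5,4.5])

```text
clock: 16.77
eef_pos: [0.62, 0.2366, 0.1862]
tool_rot: [0.0, 0.839, 0.544, 0.001]
ft_force: [-0.8, -0.2, -0.7]
grip_width: 0.0451
gripper_force: 0.0
```

```bash
python3 - <<'E'
from st import *
st()
c=camera("side"); b=tobed(cloud(c)); col=c["color"].astype(int); sat=col.max(2)-col.min(2)
m=(col.max(2)<60)&(abs(b[...,0]-.01)<.05)&(b[...,1]>.19)&(b[...,1]<.25)&(b[...,2]>.05)&(b[...,2]<.1)
p=b[m]*1000; t=p[p[:,2]>86]; t=t.mean(0); print("knob top",t,"lever",np.arctan2(t[1]-150,-t[0]),len(p))
m=(sat<30)&(abs(b[...,0])<.025)&(abs(b[...,1])<.084)&(b[...,2]>.0395)&(b[...,2]<.046)
p=b[m]*1000; print("stone",[np.round(x,1) for x in cv2.minAreaRect(p[:,:2].astype(np.float32))])
E
```

```text
16.77 eef mm [620.  236.6 186.2] yhead -24.03 z [ 1.3e-03  3.0e-04 -1.0e+00] F [-0.8 -0.2 -0.7] M [ 0.01 -0.03  0.02] grip 0.04508275339008056 0.0
knob top [  9.23035215 219.50318589  89.34621241] lever 1.7028284575536532 156
stone [array([ 0. , -0.5]), array([167. ,  49.8]), np.float64(90.0)]
```

```bash
python3 -c "
from bench import *
print(hand_in())"
```

```text
the job is handed in; nothing more can be done
None
```

I laid the long stone on the bed and clamped it against the stop, with the lever left at about 1.73 rad and an estimated 33–36 N on the stone. The job is handed in, but `hand_in()` returned no verdict.

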